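Sift the planter's clay pebbles

ROBOT

A 6-joint arm with a two-finger parallel gripper is mounted at the origin on the work surface. World frame = base frame: x ahead of the robot, y to its left, z up, the work surface at z = 0. Lengths are in m, angles in degrees, forces in N, time in s.
With the tool pointing down it reaches from about 0.3 to 0.75 m from the base axis. Payload 8.5 kg.
Tool frame: the origin (TCP) lies at the very end of the fingers, on their centre line; the grasp point (between the pads) lies 19 mm behind it; z points along the fingers, y is the line along which they close (so a half turn about z gives the same grasp; the last joint's range is limited). The gripper opens to 85 mm and grips with 20 to 120 N. Pads are 22 mm wide; open, the fingers measure 114 mm over their backs; the gripper's body (76 mm by 85 mm) begins 54 mm behind the grasp point. The pads swing forward as they close: fully open they stand 13 mm farther back than shut.
Start: joints at [54.987, 21.807, 74.336, -0, 83.858, -12.336], TCP at [0.212, 0.507, 0.231] pointing down, gripper open.
Joint ranges: [-178.18, 178.18], [-50.72, 133.34], [12.68, 142.11], [-81.47, 261.47], [9.98, 163.14], [-165.26, 165.26]. Speed limits (degrees/s): [136.94, 136.94, 180, 180, 180, 180].

INTERFACE

Orientations are given as a 3x3 rotation matrix whose columns are the frame's x, y, z axes.
In Python, from rig import env, optics, spotter gives the robot as it stands.
- The arm moves only by the shell command python3 -m crank 'ROWS' [FORCE]. ROWS is JSON, one flat list of numbers, 5 for each row, row after row: the finger opening in cm, from 0 to 8.54, then the shift along the tool's x, y, z in cm, then the turn about the tool's z in rad. A call has exactly 8 rows; each row shifts and turns the commanded pose from where the row before left it, along the tool's axes as they then stand; what a row does not reach is not made up. A row lasts 1/12 s, in which the tool goes at most 41.7 mm and 7.16 degrees, less where a joint would pass 70% of its speed; a pose out of reach is approached as far as the arm can. A call is refused whole if a number of a shift passes 4.17 or a number of a turn 0.125, either way. A call with a gripper value outside its range is refused whole. The fingers move at their own pace and stop on an object; FORCE is the grip in N (left out, the last holds). Time passes only in rows, so rows that do not move let the fingers close, or fill a call up. It gives the time, the measured TCP pose, the force, the opening and the grip force at its end, in the units of the state.
- env.observe(): the state, without advancing time (a new reading comes with each control period).
- optics.get_image(name): name is "scene" or "side" or "wrist"; returns a dict with "color" (400x640x3 uint8, red, green, blue), "intrinsics" (3x3 intrinsics, pixels), "pose" (4x4, takes a point from camera to world coordinates). Camera axes: x right, y up, looking along -z (the intrinsics and any distortion apply to the point x, -y, -z); pixel columns grow to the right and rows downward; lengths in m; the calibration is good to about 2 mm. A picture is of the moment at which its call begins. There is no depth.
- env.close_job(): hands the job in; it is judged then, once.
Trained networks look in a picture, given as the dict that the camera call returned (one of the last four; its "shot" number tells which), for a name from the list of things; names that differ only in an ending like _2 or _b are one class to them, and where a whole thing is asked for, a point or a joint stands for the part that bears it (a point fixed in the world has none). Each returns a list of dicts, best first, with "score" (0 to 1); they miss things now and then, are a little off and sometimes report something else, mostly with a low value. They report only what shows in the picture. A call takes as long as a camera call.
- spotter.look_for(picture, query): "at" ([column, row] as shares, 0 to 1, of the picture: columns of its width, rows of its height, amid what is visible of it).
The state is a dict: "time_s": time; "q": joint angles; "qvel": joint speeds; "joint_efforts": joint torques, N m; "position": TCP position; "tool_rot": TCP orientation; "ft_force": force on the tool from outside, world axes, zero at the start; "wrist_torque": the same for the moment, N m; "grip_width": finger opening in m; "gripper_force": force on a finger pad.
Only numpy, scipy, OpenCV 4.12 (cv2) and the standard library are available. Lean on these libraries where they do the work, as an engineer would, in place of code of your own. Each camera call takes 0.05 s, during which the arm holds its last target. There are 200 camera calls.

TASK

The clay pebbles for the office planter need sorting: slide the sifter's riddle back and forth by its handle until all the small pebbles have dropped through its bars into the catch tray below, with the riddle flat and the large pebbles still on it. Then raise the handle to tip all the large pebbles off the far end into the white planter, lower the riddle flat again and let go.

Things in the scene. Friction and masses are not known exactly. Their poses are not given: they have to be found in the camera images.
- sifter: Fixed pebble sifter stand. Origin on the desk, centre line, under the riddle's hinge at mid stroke; +x level, from the handle towards the planter; z up. Open steel catch tray from x -165 to 18 mm, 192 wide, floor 4, walls 40 high; white open planter from x 21 to 165, 196 wide, floor 5, side walls 60, far wall 75 high. Rails 210 mm apart carry the riddle.
- carriage (a joint): Slide of the riddle (m) along the stand's x: 0 at the start (mid stroke), +0.03 stop on the planter side, -0.03 stop on the robot side; free, under 5 N. Pebbles roll: going to the + stop and then to the - stop rolls the small ones off the blank plate on to the bars, where they drop through. Tip at +0.03, so that the chute reaches well over the planter.
- riddle (a joint): Tip angle of the riddle (rad), 0 flat to 1.2; raising the handle tips it towards the planter about a level hinge along the stand's y, 100 mm up, 195 mm beyond the handle. Large pebbles sit between the bars and roll out only beyond about 45 degrees; 60 is plenty. It weighs 0.45 kg and falls back by its own weight.
- riddle_floor (a point): Point on the riddle's hinge line, centre, at floor height; axes as the stand's when flat. The riddle is a wood-sided sieve, walls 32 mm above its floor, 188 wide. Floor from the handle end, x from here: end wall -128 mm, blank plate to -90, round steel bars along x with 26 mm gaps to -12, plain chute to +60, open at its far end.
- handle (a point): Middle of the riddle's handle: wooden round bar, 14 mm thick, along the stand's y, 74 mm free between its two arms, 120 mm above the desk when flat, 20 above the riddle's floor; 60 mm free to the end wall. Axes tip with the riddle. The bar can turn in the grip, so the hand may stay upright. The pen tray beside has a similar handle but a closed floor: not that one.
- small0_center (a point): Centre of a small round terracotta clay pebble, 22 mm in diameter, 11 g; it starts on the blank plate at the handle end of the riddle.
- small1_center (a point): Centre of a small round terracotta clay pebble, 22 mm in diameter, 11 g; it starts on the blank plate at the handle end of the riddle.
- small2_center (a point): Centre of a small round terracotta clay pebble, 22 mm in diameter, 11 g; it starts on the blank plate at the handle end of the riddle.
- large0_center (a point): Centre of a large round terracotta clay pebble, 40 mm in diameter, 67 g; it starts on the bars of the riddle.
- large1_center (a point): Centre of a large round terracotta clay pebble, 40 mm in diameter, 67 g; it starts on the bars of the riddle.
- large2_center (a point): Centre of a large round terracotta clay pebble, 40 mm in diameter, 67 g; it starts on the bars of the riddle.

How it is judged (in metres and radians):
On the way:
1. all three small pebbles are in the catch tray while the riddle is flat and the large ones are still on it (x of small0_center in the frame of sifter between -0.165 and 0.018 m and y of small0_center in the frame of sifter between -0.096 and 0.096 m and height (world z) of each of small0_center, small1_center, small2_center below 0.045 m and x of small1_center in the frame of sifter between -0.165 and 0.018 m and y of small1_center in the frame of sifter between -0.096 and 0.096 m and x of small2_center in the frame of sifter between -0.165 and 0.018 m and y of small2_center in the frame of sifter between -0.096 and 0.096 m and height (world z) of each of large0_center, large1_center, large2_center above 0.095 m and angle between handle's own z axis and vertical below 0.2 rad), for 0.2 s.
At the end, for the whole second after the job is handed in: The three small pebbles lie in the catch tray (centre within its walls, below 45 mm), the three large ones in the planter (centre within its walls, below 70 mm), and the riddle is back down, within 7 degrees of flat (x of small0_center in the frame of sifter between -0.165 and 0.018 m and y of small0_center in the frame of sifter between -0.096 and 0.096 m and height (world z) of each of small0_center, small1_center, small2_center below 0.045 m and x of small1_center in the frame of sifter between -0.165 and 0.018 m and y of small1_center in the frame of sifter between -0.096 and 0.096 m and x of small2_center in the frame of sifter between -0.165 and 0.018 m and y of small2_center in the frame of sifter between -0.096 and 0.096 m and x of large0_center in the frame of sifter between 0.018 and 0.168 m and y of large0_center in the frame of sifter between -0.1 and 0.1 m and height (world z) of each of large0_center, large1_center, large2_center below 0.07 m and x of large1_center in the frame of sifter between 0.018 and 0.168 m and y of large1_center in the frame of sifter between -0.1 and 0.1 m and x of large2_center in the frame of sifter between 0.018 and 0.168 m and y of large2_center in the frame of sifter between -0.1 and 0.1 m and angle between handle's own z axis and vertical below 0.12 rad); the robot touches nothing.
It fails at once if the riddle is tipped more than 20 degrees while a small pebble is still on it (angle between handle's own z axis and vertical above 0.35 rad and height (world z) of any of small0_center, small1_center, small2_center above 0.095 m).
It also fails if it takes over 48 s, if anything falls off the work surface, if the arm or the gripper's body presses on something with over 40 N, if the wrist force passes 120 N, or if a joint passes its speed limit or range.

## Working session

There is one attempt and no reset: what is moved stays moved. The work goes in short steps, Python scripts to look and compute and a shell command to move; the robot and the scene stay as the last step left them, time stands still between calls to the robot, and variables do not carry over. Pictures are saved under pics/ and viewed, at most 10 in all, crops included, and the job is handed in when it is done.

```bash
mkdir -p pics; ls; cat > h.py <<'E'
import numpy as np, cv2
from rig import env, optics, spotter
def ray(p,uv):
    K=p["intrinsics"];T=p["pose"]
    d=np.array([(uv[0]-K[0,2])/K[0,0],-(uv[1]-K[1,2])/K[1,1],-1.]);return T[:3,3],T[:3,:3]@d
def atz(p,uv,z):
    o,d=ray(p,uv);return o+d*(z-o[2])/d[2]
def tri(rs):
    A=0;b=0
    for o,d in rs:
        d=d/np.linalg.norm(d);M=np.eye(3)-np.outer(d,d);A=A+M;b=b+M@o
    return np.linalg.solve(A,b)
def find(p,q,n=3): return [(round(r["score"],2),(np.array(r["at"])*[640,400]).round(1)) for r in spotter.look_for(p,q)[:n]]
E
python3 - <<'E'
from h import *
np.set_printoptions(precision=4,suppress=True)
s=env.observe();print(s["time_s"],s["position"],s["tool_rot"])
P=[]
for n in("scene","side"):
    p=optics.get_image(n);P.append(p["color"][:,:,::-1]);print(n,p["pose"][:3,3])
    for q,z in (("handle",.12),("riddle_floor",.1),("sifter",.05),("small0_center",.111),("large0_center",.12)):
        for sc,uv in find(p,q,6): print(q,sc,uv,atz(p,uv,z))
    cv2.imwrite(f"pics/{n}0.png",P[-1])
E
```

```text
pics
0.0 [0.2119 0.5072 0.2307] [[-0.9227  0.3855 -0.0009]
 [ 0.3855  0.9227 -0.0012]
 [ 0.0003 -0.0014 -1.    ]]
scene [ 1.0424 -0.4535  0.5697]
handle 0.73 [364.2 232.7] [ 0.7224 -0.0207  0.12  ]
handle 0.7 [348.6 206.4] [0.6472 0.0196 0.12  ]
riddle_floor 0.68 [366.2 235.2] [ 0.7156 -0.0044  0.1   ]
sifter 0.84 [386.1 272.6] [ 0.7764 -0.0127  0.05  ]
small0_center 0.64 [319.7 225.2] [ 0.6418 -0.0569  0.111 ]
large0_center 0.62 [380.  213.9] [0.707  0.0458 0.12  ]
large0_center 0.28 [368.7 231.7] [ 0.7263 -0.0125  0.12  ]
side [ 0.1727 -0.7479  0.699 ]
handle 0.97 [350.3 197.9] [ 0.6672 -0.0492  0.12  ]
riddle_floor 0.65 [354.4 195.3] [ 0.7013 -0.0199  0.1   ]
riddle_floor 0.39 [370.9 197.4] [ 0.7354 -0.0508  0.1   ]
sifter 0.85 [356.1 204.6] [ 0.7226 -0.0021  0.05  ]
large0_center 0.64 [341.2 177.6] [0.7016 0.0508 0.12  ]
```

View pics/scene0.png

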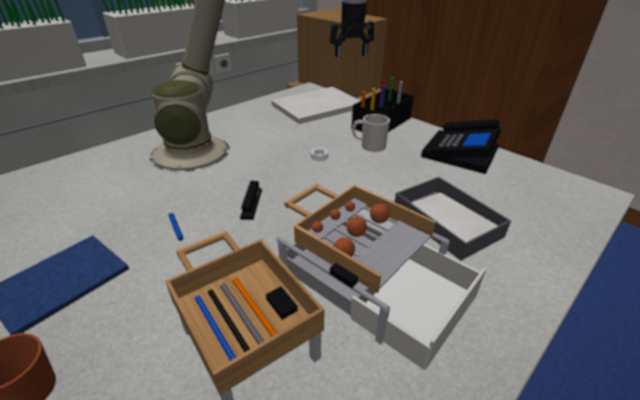

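View pics/side0.png

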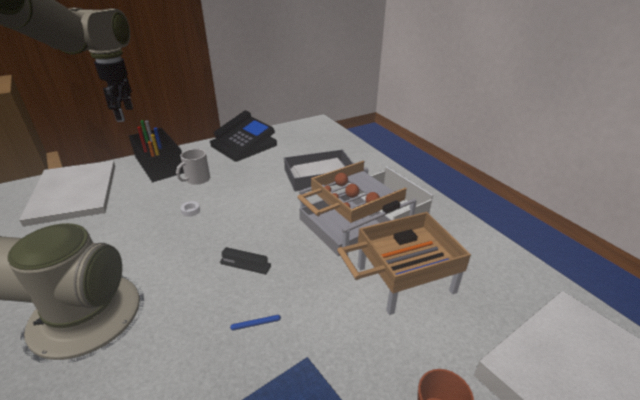

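The scene view shows the sifter with its handle bar from about (287,204) to (318,187). The three large pebbles are at (380,213), (357,226) and (344,247), and the three small ones are near (318,226), (334,214) and (350,206). The pen tray in front is the decoy. In the side view, the sifter's bar runs from about (300,196) to (313,213).

```bash
python3 - <<'E'
from h import *
np.set_printoptions(precision=4,suppress=True)
S=optics.get_image("scene");D=optics.get_image("side")
a=cv2.resize(S["color"][170:300,270:420,::-1],None,fx=4,fy=4,interpolation=cv2.INTER_CUBIC)
b=cv2.resize(D["color"][150:250,290:410,::-1],None,fx=5,fy=5,interpolation=cv2.INTER_CUBIC)
cv2.imwrite("pics/cs.png",a);cv2.imwrite("pics/cd.png",b)
for uv in((287,204),(318,187)):print(atz(S,uv,.12))
for uv in((300,196),(313,213)):print(atz(D,uv,.12))
print(tri([ray(S,(302,195)),ray(D,(306,204))]))
E
```

```text
[ 0.5547 -0.065   0.12  ]
[0.5531 0.0246 0.12  ]
[0.5544 0.0242 0.12  ]
[ 0.5479 -0.06    0.12  ]
[ 0.5504 -0.0191  0.12  ]
```

View pics/cs.png

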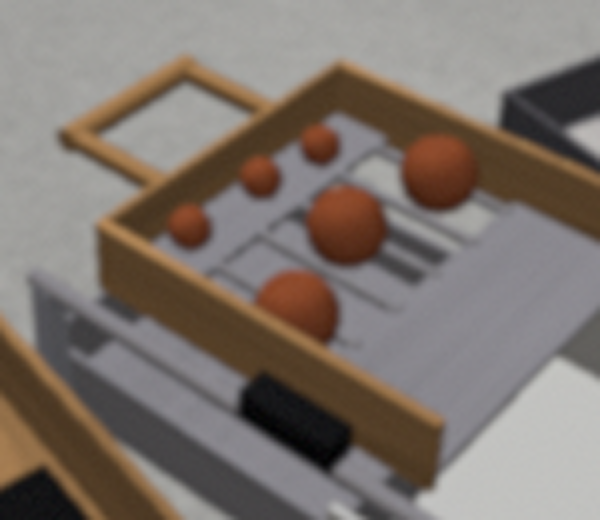

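View pics/cd.png

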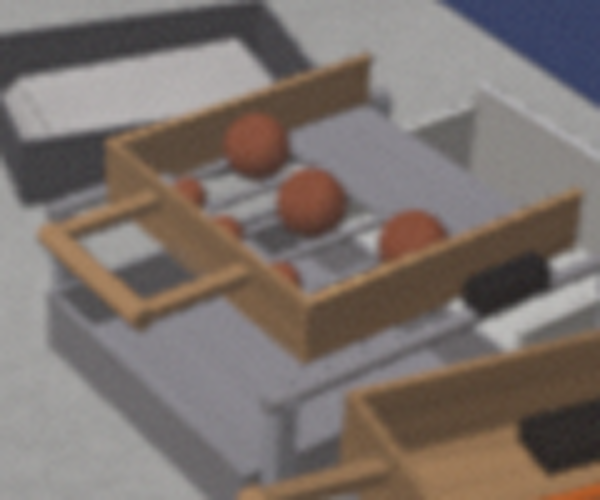

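The crops show the bar ends at (287,204) and (317,186) in the scene view, and (299,197) and (318,213) in the side view. I'll triangulate these together with the riddle wall corners.

```bash
python3 - <<'E'
from h import *
np.set_printoptions(precision=4,suppress=True)
S=optics.get_image("scene");D=optics.get_image("side")
for n,a,b in (("barR",(287,203.8),(318,213)),("barL",(316.8,186),(299,197)),("endL",(355,187),(312,179)),("endR",(296,227),(351,211)),("farR",(380,277),(406,189))):
  print(n,tri([ray(S,a),ray(D,b)]),atz(S,a,.12 if n[0]=='b' else .132)[:2],atz(D,b,.12 if n[0]=='b' else .132)[:2])
W=optics.get_image("wrist");print(W["pose"]);print(W["intrinsics"])
E
```

```text
barR [ 0.5575 -0.0677  0.1224] [ 0.5542 -0.0646] [ 0.5589 -0.0661]
barL [0.5502 0.023  0.1204] [0.5484 0.0254] [0.5499 0.0213]
endL [0.6174 0.0723 0.1289] [0.6204 0.0687] [0.615  0.0678]
endR [ 0.6303 -0.1073  0.1277] [ 0.6339 -0.11  ] [ 0.6266 -0.1131]
farR [ 0.8165 -0.0958  0.1289] [ 0.8174 -0.0966] [ 0.8122 -0.1014]
[[ 0.385  -0.8725 -0.3009  0.1345]
 [ 0.9229  0.3639  0.1257  0.5399]
 [-0.0001 -0.3261  0.9453  0.3746]
 [ 0.      0.      0.      1.    ]]
[[310.0159   0.     318.9014]
 [  0.     310.0159 194.4971]
 [  0.       0.       1.    ]]
```

```bash
python3 -m crank '[5,-3.25,-2.23,0,0, 5,-3.25,-2.23,0,0, 5,-3.25,-2.23,0,0, 5,-3.25,-2.23,0,0, 5,-3.25,-2.23,0,0, 5,-3.25,-2.23,0,0, 5,-3.25,-2.23,0,0, 5,-3.25,-2.23,0,0]' 40
python3 -m crank '[5,-3.25,-2.23,0,0, 5,-3.25,-2.23,0,0, 5,-3.25,-2.23,0,0, 5,-3.25,-2.23,0,0, 5,-3.25,-2.23,0,0, 5,-3.25,-2.23,0,0, 5,-3.25,-2.23,0,0, 5,-3.25,-2.23,0,0]'
python3 -m crank '[5,0,0,0,0.123, 5,0,0,0,0.123, 5,0,0,0,0.123, 5,0,0,0,0.123, 5,0,0,0,0.123, 5,0,0,0,0.123, 5,0,0,0,0.123, 5,0,0,0,0.123]'
python3 -m crank '[5,0,0,0,0.121, 5,0,0,0,0, 5,0,0,0,0, 5,0,0,0,0, 5,0,0,0,0, 5,0,0,0,0, 5,0,0,0,0, 5,0,0,0,0]'
python3 - <<'E'
from h import *
W=optics.get_image("wrist");cv2.imwrite("pics/w1.png",W["color"][:,:,::-1])
print(find(W,"handle"));print(env.observe()["tool_rot"])
E
```

```text
time_s: 1.52
position: [0.3838, 0.2409, 0.2316]
tool_rot: [[-0.923, 0.385, 0.001], [0.385, 0.923, 0.0], [-0.0, 0.0, -1.0]]
ft_force: [1.0, 0.4, 0.1]
grip_width: 0.0498
gripper_force: 0.0
time_s: 2.18
position: [0.555, -0.0242, 0.2314]
tool_rot: [[-0.923, 0.386, 0.0], [0.386, 0.923, 0.0], [-0.0, 0.0, -1.0]]
ft_force: [0.6, 0.1, 0.3]
grip_width: 0.0499
gripper_force: 0.0
time_s: 2.85
position: [0.5543, -0.0223, 0.2313]
tool_rot: [[-0.184, 0.983, -0.0], [0.983, 0.184, -0.0], [-0.0, -0.0, -1.0]]
ft_force: [-0.4, 0.2, -0.8]
grip_width: 0.0501
gripper_force: 0.0
time_s: 3.52
position: [0.5543, -0.0222, 0.2313]
tool_rot: [[-0.071, 0.998, 0.0], [0.998, 0.071, -0.0], [-0.0, 0.0, -1.0]]
ft_force: [-0.7, -0.2, 0.6]
grip_width: 0.0503
gripper_force: 0.0
[(0.83, array([521.2, 178.7])), (0.2, array([494.9, 167.7]))]
[[-7.03176835e-02  9.97524643e-01  9.82207281e-05]
 [ 9.97524648e-01  7.03176851e-02 -1.19922447e-05]
 [-1.88692139e-05  9.71343303e-05 -9.99999995e-01]]
```

View pics/w1.png

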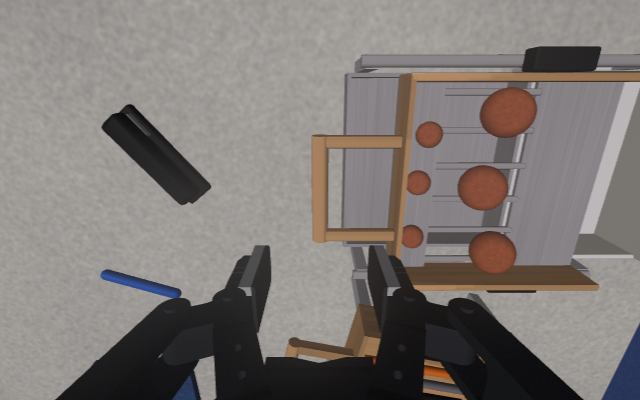

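The wrist view shows the bar from (319,136) to (320,241), square to the fingers, with its middle near (319.5,188).

```bash
python3 - <<'E'
from h import *
W=optics.get_image("wrist")
for uv in((319,142),(320,236),(319.5,188)):print(atz(W,uv,.12))
for uv in((408,80),(398,275)):print(atz(W,uv,.132))
E
```

```text
[0.55150794 0.01950007 0.12      ]
[ 0.55849059 -0.06579443  0.12      ]
[ 0.55475302 -0.02002673  0.12      ]
[0.61333065 0.07150799 0.132     ]
[ 0.63160242 -0.09400491  0.132     ]
```

```bash
python3 -m crank '[5,0,0.05,2.2,0, 5,0,0,2.2,0, 5,0,0,2.2,0, 5,0,0,2.2,0, 5,0,0,2.2,0, 5,0,0,2.2,0, 5,0,0,0,0, 5,0,0,0,0]' 40
python3 -m crank '[0.5,0,0,0,0, 0.5,0,0,0,0, 0.5,0,0,0,0, 0.5,0,0,0,0, 0.5,0,0,0,0, 0.5,0,0,0,0, 0.5,0,0,0,0, 0.5,0,0,0,0]' 40
python3 - <<'E'
from h import *
W=optics.get_image("scene");cv2.imwrite("pics/s2.png",cv2.resize(W["color"][130:330,240:500,::-1],None,fx=3,fy=3))
E
```

```text
time_s: 4.33
position: [0.5546, -0.0222, 0.0991]
tool_rot: [[-0.07, 0.998, -0.002], [0.998, 0.07, 0.0], [0.0, -0.002, -1.0]]
ft_force: [-0.0, 0.4, 1.0]
grip_width: 0.0499
gripper_force: 0.0
time_s: 5.0
position: [0.5553, -0.0223, 0.1005]
tool_rot: [[-0.07, 0.998, 0.002], [0.998, 0.07, -0.001], [-0.001, 0.002, -1.0]]
ft_force: [-1.1, -0.2, 6.3]
grip_width: 0.0126
gripper_force: 39.1
```

View pics/s2.png

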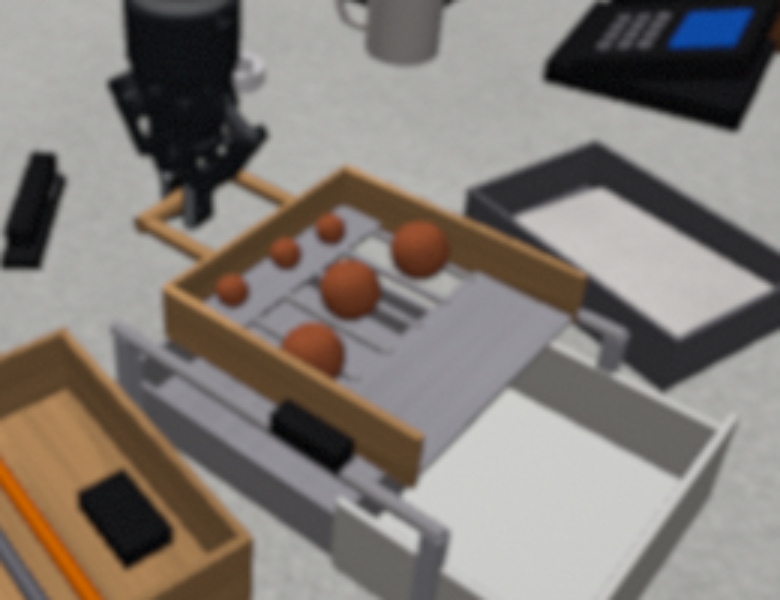

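```bash
python3 -m crank '[0.5,0,0.5,-0.1,0, 0.5,0,1.2,0,0, 0.5,0,1.2,0,0, 0.5,0,0,0,0, 0.5,0,0,0,0, 0.5,0,0,0,0, 0.5,0,0,0,0, 0.5,0,0,0,0]'
python3 -m crank '[0.5,0,-1,0,0, 0.5,0,-1.6,0,0, 0.5,0,-1.6,0,0, 0.5,0,-1.6,0,0, 0.5,0,0,0,0, 0.5,0,0,0,0, 0.5,0,0,0,0, 0.5,0,0,0,0]'
python3 - <<'E'
from h import *
W=optics.get_image("scene")
for q in("small0_center","large0_center"):print(q,find(W,q,6))
cv2.imwrite("pics/s3.png",cv2.resize(W["color"][130:330,240:500,::-1],None,fx=3,fy=3))
E
```

```text
time_s: 5.72
position: [0.5839, -0.0202, 0.1007]
tool_rot: [[-0.07, 0.998, 0.001], [0.998, 0.07, -0.0], [-0.0, 0.001, -1.0]]
ft_force: [0.9, 0.3, 3.1]
grip_width: 0.0125
gripper_force: 40.1
time_s: 6.38
position: [0.5259, -0.0244, 0.1006]
tool_rot: [[-0.07, 0.998, -0.0], [0.998, 0.07, -0.0], [-0.0, -0.0, -1.0]]
ft_force: [-1.7, -0.6, 6.4]
grip_width: 0.0124
gripper_force: 41.6
small0_center []
large0_center [(0.84, array([367.4, 205.7]))]
```

View pics/s3.png

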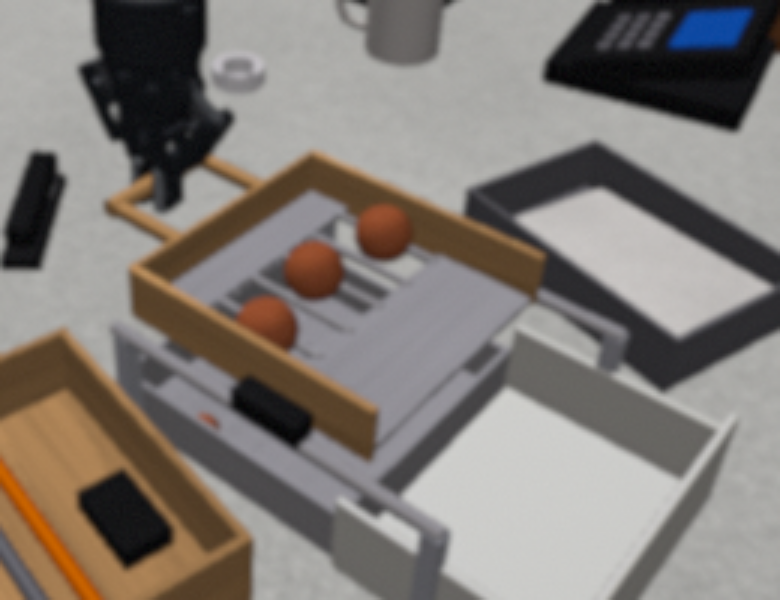

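The scene view shows the riddle's plate empty and all three large pebbles on the bars. One small pebble is visible in the tray at crop (208,420). I'll use the wrist and side views to rule out hidden small ones.

```bash
python3 - <<'E'
from h import *
W=optics.get_image("wrist");D=optics.get_image("side")
for p in(W,D):print(find(p,"small0_center",6))
b=cv2.resize(D["color"][150:250,280:420,::-1],(640,457),interpolation=cv2.INTER_CUBIC)[:200]
b=cv2.resize(D["color"][155:235,280:400,::-1],(300,200),interpolation=cv2.INTER_CUBIC)
w=W["color"][:,:,::-1]
out=np.vstack([w[:, :],np.hstack([b,np.zeros((200,340,3),np.uint8)])])
cv2.imwrite("pics/w3.png",out)
E
```

```text
[]
[(0.15, array([344.8, 196.6]))]
```

View pics/w3.png

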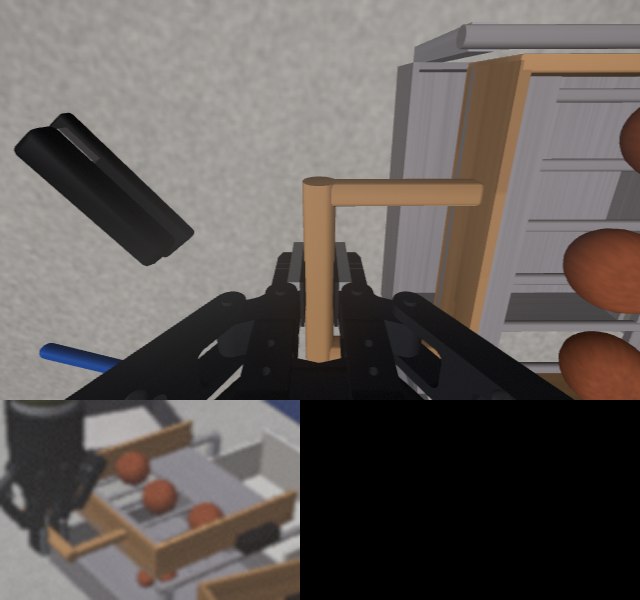

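Two small pebbles show in the tray, and the plate is clear. I'll run one more cycle, ending at the + stop, then look for the third.

```bash
python3 -m crank '[0.5,0,1,0,0, 0.5,0,1.6,0,0, 0.5,0,1.6,0,0, 0.5,0,1.6,0,0, 0.5,0,0,0,0, 0.5,0,0,0,0, 0.5,0,0,0,0, 0.5,0,0,0,0]'
python3 - <<'E'
from h import *
ims=[]
for n,(r0,r1,c0,c1) in(("scene",(170,310,260,450)),("side",(150,250,285,425))):
    p=optics.get_image(n);print(n,find(p,"small0_center",6));ims.append(cv2.resize(p["color"][r0:r1,c0:c1,::-1],(780,580) if 0 else (440,300),interpolation=cv2.INTER_CUBIC))
cv2.imwrite("pics/s4.png",np.vstack(ims))
E
```

```text
time_s: 7.4
position: [0.5844, -0.0202, 0.1007]
tool_rot: [[-0.07, 0.998, 0.001], [0.998, 0.07, -0.0], [-0.0, 0.001, -1.0]]
ft_force: [1.7, 0.3, 5.9]
grip_width: 0.0122
gripper_force: 42.2
scene []
side [(0.17, array([367.5, 190.5]))]
```

View pics/s4.png

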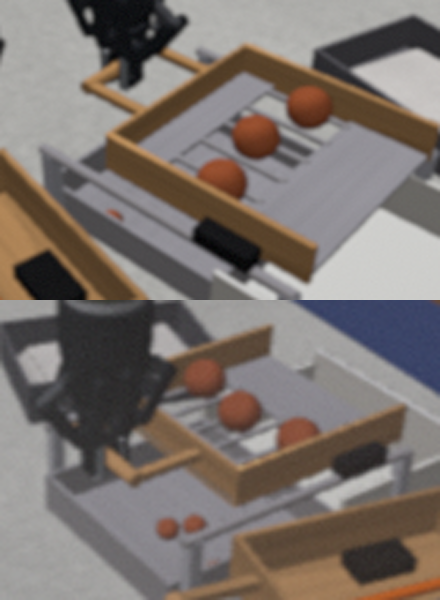

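The riddle shows only the three large pebbles. Two small ones lie in the tray, with possibly a third reddish spot at side (352,237). I'll measure the red blobs numerically.

```bash
python3 - <<'E'
from h import *
np.set_printoptions(precision=3,suppress=True)
y=np.deg2rad(4.1);X=np.array([np.cos(y),np.sin(y)]);Y=np.array([-X[1],X[0]])
o=np.array([.555,-.022])+.195*X
for n,(r0,r1,c0,c1) in(("scene",(170,310,260,450)),("side",(150,260,285,425)),("wrist",(0,400,0,640))):
    p=optics.get_image(n);im=p["color"][r0:r1,c0:c1].astype(int)
    m=((im[...,0]>im[...,2]*1.7)&(im[...,0]>im[...,1]*1.55)&(im[...,0]>60)).astype(np.uint8)
    N,l,st,ce=cv2.connectedComponentsWithStats(m)
    for i in range(1,N):
        if st[i,4]<3: continue
        uv=ce[i]+[c0,r0];s=[]
        for z in(.015,.111,.12):
            w=atz(p,uv,z)[:2]-o;s.append(np.array([w@X,w@Y]))
        print(n,uv,st[i,4],"tray",s[0],"small",s[1],"large",s[2])
E
```

```text
scene [393.276 218.795] 293 tray [-0.074  0.184] small [-0.016  0.072] large [-0.011  0.061]
scene [370.003 233.157] 299 tray [-0.084  0.103] small [-0.025  0.005] large [-0.019 -0.005]
scene [356.446 252.18 ] 233 tray [-0.07   0.032] small [-0.013 -0.054] large [-0.007 -0.062]
side [349.124 174.928] 97 tray [0.096 0.199] small [-0.006  0.073] large [-0.015  0.062]
side [360.545 185.98 ] 101 tray [0.084 0.122] small [-0.016  0.007] large [-0.025 -0.004]
side [378.586 193.514] 70 tray [0.104 0.055] small [ 0.002 -0.051] large [-0.008 -0.061]
side [346.235 224.294] 17 tray [-0.078 -0.016] small [-0.155 -0.111] large [-0.163 -0.12 ]
side [337.789 225.632] 19 tray [-0.102 -0.007] small [-0.176 -0.104] large [-0.183 -0.113]
side [403.186 249.683] 167 tray [-0.018 -0.185] small [-0.103 -0.257] large [-0.112 -0.264]
wrist [635.328 138.524] 351 tray [0.068 0.048] small [-0.03   0.063] large [-0.039  0.064]
wrist [398.7   213.771] 420 tray [-0.102 -0.012] small [-0.128  0.028] large [-0.131  0.032]
wrist [426.513 221.585] 561 tray [-0.079 -0.018] small [-0.115  0.024] large [-0.119  0.028]
wrist [608.808 269.246] 4810 tray [ 0.082 -0.063] small [-0.022 -0.002] large [-0.031  0.004]
wrist [388.678 287.944] 394 tray [-0.105 -0.082] small [-0.13  -0.012] large [-0.133 -0.006]
wrist [604.201 369.124] 4083 tray [ 0.112 -0.175] small [-0.004 -0.067] large [-0.015 -0.056]
```

The wrist view confirms all three small pebbles in the tray, at stand (-102,-12), (-79,-18) and (-105,-82) mm. The riddle is at the + stop, so I'll tip it along the arc.

```bash
python3 -m crank '[0.5,0,0.25,-1.69,0, 0.5,0,0.39,-1.67,0, 0.5,0,0.54,-1.62,0, 0.5,0,0.68,-1.57,0, 0.5,0,0.81,-1.50,0, 0.5,0,0.94,-1.43,0, 0.5,0,1.06,-1.34,0, 0.5,0,1.18,-1.25,0]'
python3 -m crank '[0.5,0,0.62,-0.58,0, 0.5,0,0.65,-0.55,0, 0.5,0,0.68,-0.52,0, 0.5,0,0.70,-0.50,0, 0.5,0,0.72,-0.46,0, 0.5,0,0.74,-0.43,0, 0.5,0,0.75,-0.40,0, 0.5,0,0.77,-0.38,0]'
python3 -m crank '[0.5,0,0,0,0, 0.5,0,0,0,0, 0.5,0,0,0,0, 0.5,0,0,0,0, 0.5,0,0,0,0, 0.5,0,0,0,0, 0.5,0,0,0,0, 0.5,0,0,0,0]'
python3 - <<'E'
from h import *
ims=[]
for n,(r0,r1,c0,c1) in(("scene",(140,340,260,500)),("side",(120,260,285,455))):
    p=optics.get_image(n);print(n,find(p,"large0_center",6));ims.append(cv2.resize(p["color"][r0:r1,c0:c1,::-1],(400,330),interpolation=cv2.INTER_CUBIC))
cv2.imwrite("pics/s5.png",np.hstack(ims))
E
```

```text
time_s: 8.42
position: [0.6393, -0.0162, 0.2218]
tool_rot: [[-0.07, 0.998, -0.009], [0.998, 0.07, -0.0], [0.0, -0.009, -1.0]]
ft_force: [-15.9, -1.7, 12.0]
grip_width: 0.0126
gripper_force: 39.5
time_s: 9.08
position: [0.6974, -0.012, 0.2619]
tool_rot: [[-0.07, 0.998, -0.001], [0.998, 0.07, -0.001], [-0.001, -0.001, -1.0]]
ft_force: [-9.5, 0.2, 16.6]
grip_width: 0.0127
gripper_force: 41.3
time_s: 9.75
position: [0.6973, -0.012, 0.2618]
tool_rot: [[-0.07, 0.998, 0.0], [0.998, 0.07, -0.001], [-0.001, 0.0, -1.0]]
ft_force: [-9.0, -0.1, 15.0]
grip_width: 0.0123
gripper_force: 41.3
scene [(0.69, array([457.3, 291.4])), (0.6, array([383.2, 223.2]))]
side []
```

View pics/s5.png

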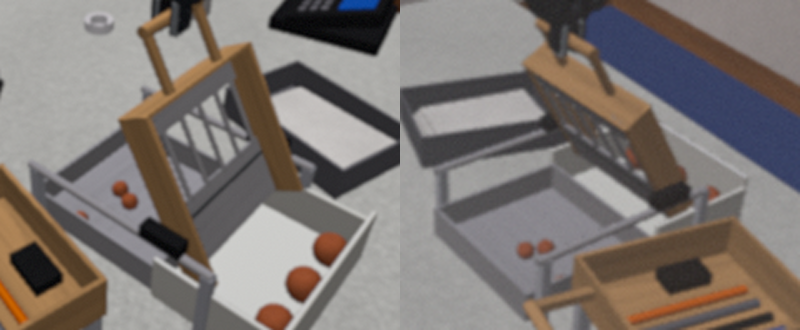

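All three large pebbles lie in the planter and the riddle is empty. I'll reverse the arc, open the fingers and retreat.

```bash
python3 -m crank '[0.5,0,-0.77,0.38,0, 0.5,0,-0.75,0.40,0, 0.5,0,-0.74,0.43,0, 0.5,0,-0.72,0.46,0, 0.5,0,-0.70,0.50,0, 0.5,0,-0.68,0.52,0, 0.5,0,-0.65,0.55,0, 0.5,0,-0.62,0.58,0]'
python3 -m crank '[0.5,0,-1.18,1.25,0, 0.5,0,-1.06,1.34,0, 0.5,0,-0.94,1.43,0, 0.5,0,-0.81,1.50,0, 0.5,0,-0.68,1.57,0, 0.5,0,-0.54,1.62,0, 0.5,0,-0.39,1.67,0, 0.5,0,-0.25,1.69,0]'
python3 -m crank '[0.5,0,0,0,0, 0.5,0,0,0,0, 5,0,0,0,0, 5,0,0,0,0, 5,0,0,0,0, 5,0,0,0,0, 5,0,0,0,0, 5,0,0,0,0]'
python3 -m crank '[5,0,0,-1,0, 5,0,0,-2,0, 5,0,0,-2,0, 5,0,0,-2,0, 5,0,0,-2,0, 5,0,0,-2,0, 5,0,0,0,0, 5,0,0,0,0]'
python3 - <<'E'
from h import *
np.set_printoptions(precision=3,suppress=True)
y=np.deg2rad(4.1);X=np.array([np.cos(y),np.sin(y)]);Y=np.array([-X[1],X[0]])
o=np.array([.555,-.022])+.195*X
for n,(r0,r1,c0,c1) in(("scene",(170,330,260,500)),("side",(150,260,285,440)),("wrist",(0,400,0,640))):
    p=optics.get_image(n);im=p["color"][r0:r1,c0:c1].astype(int)
    m=((im[...,0]>im[...,2]*1.7)&(im[...,0]>im[...,1]*1.55)&(im[...,0]>60)).astype(np.uint8)
    N,l,st,ce=cv2.connectedComponentsWithStats(m)
    if n!="wrist": print(n,"handle",[(s,uv,atz(p,uv,.12)) for s,uv in find(p,"handle")])
    for i in range(1,N):
        if st[i,4]<5: continue
        uv=ce[i]+[c0,r0];s=[]
        for z in(.015,.025):
            w=atz(p,uv,z)[:2]-o;s.append(np.array([w@X,w@Y]))
        print(n,uv,st[i,4],"tray",s[0],"planter",s[1])
    if n=="wrist":
        for q in("handle",):
            for s,uv in find(p,q): print(q,s,uv,atz(p,uv,.12))
E
```

```text
time_s: 10.62
position: [0.6415, -0.016, 0.2212]
tool_rot: [[-0.07, 0.998, -0.0], [0.998, 0.07, -0.0], [-0.0, -0.0, -1.0]]
ft_force: [-1.7, -0.7, 4.5]
grip_width: 0.0125
gripper_force: 41.8
time_s: 11.28
position: [0.5835, -0.0201, 0.0995]
tool_rot: [[-0.07, 0.998, 0.0], [0.998, 0.07, 0.0], [0.0, 0.0, -1.0]]
ft_force: [-1.1, 0.3, 17.9]
grip_width: 0.0125
gripper_force: 46.3
time_s: 11.95
position: [0.5837, -0.0201, 0.1003]
tool_rot: [[-0.07, 0.998, -0.0], [0.998, 0.07, 0.0], [0.0, -0.0, -1.0]]
ft_force: [-0.3, 0.2, 0.0]
grip_width: 0.05
gripper_force: 0.0
time_s: 12.62
position: [0.5839, -0.0202, 0.2117]
tool_rot: [[-0.07, 0.998, 0.003], [0.998, 0.07, -0.001], [-0.001, 0.002, -1.0]]
ft_force: [0.0, -0.9, -0.5]
grip_width: 0.05
gripper_force: 0.0
scene handle [(0.76, array([376. , 239.2]), array([ 0.749, -0.019,  0.12 ]))]
scene [456.832 289.344] 244 tray [0.137 0.078] planter [0.139 0.069]
scene [440.89  310.761] 264 tray [0.137 0.011] planter [0.139 0.003]
scene [265.277 321.531] 130 tray [-0.082 -0.216] planter [-0.076 -0.22 ]
scene [423.846 327.431] 65 tray [ 0.131 -0.041] planter
[... 158 characters left out ...]
56]
side [346.067 224.2  ] 15 tray [-0.078 -0.015] planter [-0.086 -0.025]
side [337.778 225.5  ] 18 tray [-0.102 -0.007] planter [-0.109 -0.017]
side [406.88  248.665] 191 tray [-0.007 -0.188] planter [-0.016 -0.195]
wrist [626.706 171.15 ] 180 tray [ 0.178 -0.005] planter [ 0.168 -0.002]
wrist [376.413 174.837] 264 tray [-0.102 -0.009] planter [-0.104 -0.006]
wrist [392.331 182.427] 124 tray [-0.083 -0.018] planter [-0.086 -0.015]
wrist [608.288 226.98 ] 153 tray [ 0.178 -0.074] planter [ 0.168 -0.069]
wrist [371.074 232.903] 176 tray [-0.104 -0.081] planter [-0.106 -0.076]
wrist [441.102 392.024] 373 tray [ 0.013 -0.34 ] planter [ 0.008 -0.328]
handle 0.7 [521.7 178. ] [0.739 0.009 0.12 ]
```

```bash
python3 -c "
from rig import env
print(env.close_job())"
```

```text
the job is handed in; nothing more can be done
None
```

I've handed the job in, at about 13 s of the 48 s limit; no verdict came back. By the last camera check, the three small pebbles are in the catch tray, the three large ones are in the planter, and the riddle was lowered flat and released with the arm clear.

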